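# Stow the jaw face in its latch bay

### The job

Put the loose jaw face away, serrated side up, in the rack bay made for its size (each bay's label shows the end view of its own jaw): slide it in from the mouth, under the lips and against the rear spring, until the latch snaps out behind it and holds it there. Push firmly but do not ram it, and leave the stored small jaw face, the caliper, the bottle and the specimen tray where they are.

Things in the scene. Friction and masses are not known exactly. Their poses are not given: they have to be found in the camera images.
- jaw_m: Loose jaw face of a tensile-test grip, steel, about 0.5 kg, flat on the bench, serrated face up. 80 mm long (x), 24 mm tall: the lower 13 mm is a flange 46 mm wide (y), the upper 11 mm a rib 28 mm wide, both the full length. Ends square and alike: either may go in first. Origin: centre of its underside; z up.
- bay_m: Bay for jaw_m: aluminium housing 141 long (x), 92 wide, 24 mm tall, fixed on the rack board. Origin: middle of its open mouth at floor level, 10 mm above the bench; x points into the bay, y to its left, z up. Lane 49 mm wide between side cheeks; mouth flared 7 mm a side over the first 14 mm. Open above from x = 0 to 32 mm. The floor is the rack board.
- bay_m_lips (a point): Where the lips of bay_m begin (x = 32 mm, 24 mm above its floor, mid lane); axes as bay_m. From here to x = 111 mm lips 15 to 24 mm above the floor reach over the jaw's flanges and leave a 34 mm gap for the rib, so the jaw enters only from the mouth, by sliding. Pushed off its centre line the jaw skews and can jam in the mouth: over 10 N there means a jam.
- bay_m_home (a point): Where jaw_m's origin lies when stowed (bay_m x = 67 mm, on the floor): its outer end then rests on the square back of the latch at x = 27 mm. To let the latch snap out the jaw must be pushed a little past this, to 67.5 to 71 mm; released sooner, the plunger pushes it back out. A pusher must follow it 28 mm inside the mouth, where the latch nose leaves 40 mm free.
- bay_m_stop (a point): Rigid back stop of bay_m (x = 111 mm), at the plunger: 16.5 mm left of mid lane, in line with the latch, 7 mm up. The spring plunger, 10 mm thick, stands out from it to x = 101 mm and pushes the jaw outward: 6 N at first touch, plus 1 N per mm. Pushing in takes some 2 to 6 N along the lane, most at the latch slope, then rises over the last 7 mm to 15 to 20 N at the click.
- bay_m_label (a point): Label on the top of bay_m's far end (x = 127 mm): a white card with the end view of its own jaw drawn in black at full size, 46 mm wide. The other bays carry the same kind of card, 32 and 60 mm wide.
- latch_m (a joint): Spring latch bolt in the left (+y) cheek of bay_m, in m: 0 = out, nose 9 mm into the lane; 0.011 = pushed right back. Nose slopes up over x = 6 to 24 mm, square back at x = 27 mm, 1 to 13 mm above the floor, 1.5 N to start, 4 N at 9 mm. An entering jaw holds it back 6 to 9 mm; it snaps to 0 when the jaw's outer end passes x = 27 mm. Black thumb tab on top.
- rack: Grey board under the bays, 242 (x) x 296 x 10 mm, fixed to the bench. Origin on the bench under the line of the mouths, at mid width; x points into the bays. Reaches from x = -97 to 145 mm: the first 97 mm, before the mouths, is a free ledge level with the bay floors.
- bay_s: A like bay of the same outer size for the small jaw (lane 35 mm, drawn label 32 mm wide), same frame; holds jaw_s. The three bays stand side by side 94 mm apart in any order.
- bay_l: A like bay of the same outer size for a large jaw (lane 63 mm, drawn label 60 mm wide), same frame; empty, and too wide for jaw_m.
- jaw_s: The small jaw face (80 long, 32 wide, 24 mm tall) latched in bay_s. Leave alone. Origin: centre of its underside.
- caliper: Digital caliper lying flat, 190 mm long (x), 75 mm across its jaws, 11 mm high. Leave alone.
- cleaner: Upright white plastic bottle, 64 mm in diameter, 170 mm tall. Leave alone. Origin: centre of its base.
- tray: Grey plastic tray 130 x 190 x 30 mm with flat metal specimens. Leave alone. Origin: centre of its underside.

How it is judged:
By the outcome, as a careful person would: the job done as asked, in the order asked, and still so for the second after the job is handed in, with the robot touching nothing.
It also fails if it takes over 61 s, if anything falls off the work surface, if the arm or the gripper's body presses on something with over 40 N, if the wrist force passes 120 N, or if a joint passes its speed limit or range.

### The arm

A 6-joint arm with a two-finger parallel gripper is mounted at the origin on the work surface. World frame = base frame: x ahead of the robot, y to its left, z up, the work surface at z = 0. Lengths are in m, angles in rad, forces in N, time in s.
With the tool pointing down it reaches from about 0.35 to 0.975 m from the base axis. Payload 4.9 kg.
Tool frame: the origin (TCP) lies midway between the tips of the shut fingers; the grasp point (between the pads) lies 19 mm behind it; z points along the fingers, y is the line along which they close (so a half turn about z gives the same grasp; the last joint's range is limited). The gripper opens to 85 mm and grips with 20 to 120 N. Pads are 22 mm wide; open, the fingers measure 114 mm over their backs; the gripper's body (76 mm by 85 mm) begins 54 mm behind the grasp point. The pads swing forward as they close: fully open they stand 13 mm farther back than shut.
Start: joints at [1.078, 0.053, 1.613, -0, 1.476, -0.119], TCP at [0.228, 0.582, 0.231] pointing down, gripper open.
Joint ranges: [-3.01, 3.01], [-1.01, 2.22], [0.06, 2.58], [-1.02, 4.17], [0.09, 2.62], [-3.14, 3.14]. Speed limits (rad/s): [2.57, 2.57, 3.14, 3.14, 3.14, 3.14].

### API

Orientations are given as a unit quaternion [w, x, y, z].
In Python, from plant import manip gives the robot as it stands.
- The arm moves only by the tool move_arm, never from a script. Its argument "increments" is one flat list of numbers, 5 for each row, row after row: the shift along the tool's x, y, z in mm, then the turn about the tool's z in rad, then the opening, from 0 (shut) to 1 (fully open). In form: [tx, ty, tz, spin, jaw, tx, ty, tz, spin, jaw, ...]. A call has 1 to 8 rows; each row shifts and turns the commanded pose from where the row before left it, along the tool's axes as they then stand; what a row does not reach is not made up. A row lasts 1/12 s, in which the tool goes at most 41.7 mm and 7.16 degrees, less where a joint would pass 70% of its speed; a pose out of reach is approached as far as the arm can. A call with a gripper value outside its range is refused whole. The fingers move at their own pace and stop on an object; the grip force is fixed at half the most. Time passes only in rows, so rows that do not move let the fingers close. It gives the time, the measured TCP pose, the force, the opening and the grip force at its end, in the units of the state.
- manip.state(): the state, without advancing time (a new reading comes with each control period).
- manip.grab_frame(name): name is "scene" or "top"; returns a dict with "image" (420x560x3 uint8, blue, green, red), "fov_y" (degrees; the focal length in pixels is half the picture's height over the tangent of half this angle, whatever the lens; pixels are square), "cx", "cy" (the principal point, pixels), "eye" and "rotation" of the camera in the world. Camera axes: x right, y down, z forward; pixel columns grow to the right and rows downward; lengths in m; the calibration is good to about 2 mm. A picture is of the moment at which its call begins. There is no depth.
- manip.job_done(): hands the job in; it is judged then, once.
The state is a dict: "time": time; "joint_pos": joint angles; "joint_vel": joint speeds; "joint_efforts": joint torques, N m; "tool_pos": TCP position; "tool_rot": TCP orientation; "contact_force": force on the tool from outside, world axes, zero at the start; "ft_torque": the same for the moment, N m; "gripper_width": opening from 0.0 (shut) to 1.0 (fully open); "grasp_force": force on a finger pad.
Only numpy, scipy, OpenCV 4.12 (cv2) and the standard library are available. Lean on these libraries where they do the work, as an engineer would, in place of code of your own. Each camera call takes 0.05 s, during which the arm holds its last target. There are 200 camera calls.

## Working session

There is one attempt and no reset: what is moved stays moved. The work goes in short steps, Python scripts to look and compute and a tool call to move; the robot and the scene stay as the last step left them, time stands still between calls to the robot, and variables do not carry over. Pictures are saved under pics/ and viewed, at most 10 in all, crops included, and the job is handed in when it is done.

Besides the shell and the picture viewer there is one more tool, called after "Call:" as a command line: name --argument value ..., lists and objects as JSON in quotes. move_arm: Moves the arm, as the interface text tells. Its arguments: {"type":"object","properties":{"increments":{"type":"array"}},"required":["increments"]}

```bash
ls; mkdir -p pics
cat > h.py <<'E'
import numpy as np, cv2
from plant import manip
def grab(n):
    f=manip.grab_frame(n); return f
def ray(f,u,v,z):
    h=f["image"].shape[0]; fl=h/2/np.tan(np.radians(f["fov_y"])/2)
    d=np.array(f["rotation"])@np.array([(u-f["cx"])/fl,(v-f["cy"])/fl,1.]); e=np.array(f["eye"])
    return e+d*(z-e[2])/d[2]
def proj(f,p):
    h=f["image"].shape[0]; fl=h/2/np.tan(np.radians(f["fov_y"])/2)
    c=np.array(f["rotation"]).T@(np.array(p)-np.array(f["eye"])); return c[:2]/c[2]*fl+[f["cx"],f["cy"]]
E
python3 - <<'E'
from h import *
import pickle
for n in("scene","top"):
    f=grab(n); cv2.imwrite(f"pics/{n}0.png",f["image"]); pickle.dump(f,open(n+"0.pkl","wb"))
    print({k:f[k] for k in f if k!="image"})
print(manip.state())
E
```

```text
pics
{'fov_y': 43.46149054411763, 'cx': 275.20039343490186, 'cy': 217.8918718175249, 'eye': array([ 1.32320965, -0.3973363 ,  1.23735244]), 'rotation': array([-0.26557927,  0.82475729,  0.47673554, -0.14821028])}
{'fov_y': 53.48296025229683, 'cx': 275.09862333523034, 'cy': 209.91234317097394, 'eye': array([0.41410277, 0.05634228, 1.01496224]), 'rotation': array([-0.06299251,  0.70875707, -0.69944772,  0.06684489])}
{'time': 0.1, 'joint_pos': array([ 1.07804014e+00,  5.33083573e-02,  1.61418951e+00,  1.44965233e-05,
        1.47599275e+00, -1.19003638e-01]), 'joint_vel': array([ 0.0008408 , -0.00256932, -0.00415815, -0.0008306 , -0.00217978,
       -0.00109935]), 'joint_efforts': array([ 1.06209695e-04, -3.94906282e+01, -3.71360672e+01, -1.18832140e-04,
        3.85935127e-03, -9.56599877e-06]), 'tool_pos': array([0.22791859, 0.58134282, 0.23015549]), 'tool_rot': array([-2.92649337e-04,  1.85791062e-01,  9.82588816e-01, -9.02759789e-04]), 'contact_force': array([-0.36425551, -0.10652332, -0.44595714]), 'ft_torque': array([-0.02404756,  0.05187606, -0.01746753]), 'grasp_force': 0.0, 'gripper_width': 1.0012530718488708}
```

View pics/top0.png

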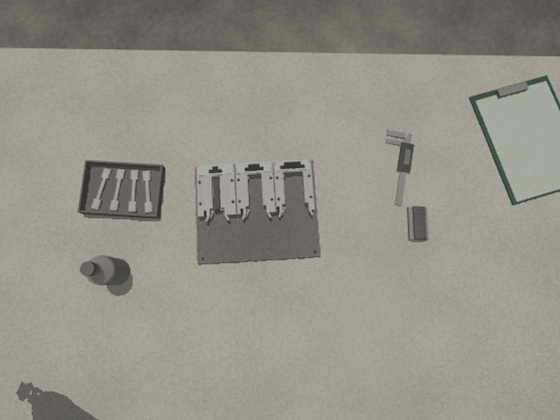

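View pics/scene0.png

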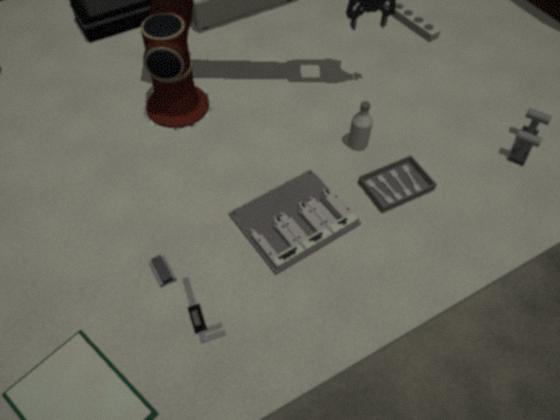

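Top view: rack with three bays at (197-318, 160-262). The card drawings grow wider from left to right, so the middle bay (card near 254,167) should be bay_m. The loose jaw is at (418,223), with the caliper just above it at (400,165). The `rotation` value is a quaternion, so I'll fix the helper and measure on enlarged crops.

```bash
sed -i 's/np.array(f\["rotation"\])/R(f)/' h.py
cat >> h.py <<'E'
from scipy.spatial.transform import Rotation as Ro
def R(f): return Ro.from_quat(np.array(f["rotation"])[[1,2,3,0]]).as_matrix()
E
python3 - <<'E'
from h import *
import pickle
f=pickle.load(open("top0.pkl","rb")); im=f["image"]
a=cv2.resize(im[150:275,185:330],None,fx=4,fy=4,interpolation=cv2.INTER_CUBIC)
b=cv2.resize(im[195:250,395:440],None,fx=5,fy=5,interpolation=cv2.INTER_CUBIC)
c=np.zeros((500,805,3),np.uint8)[:,:800]; c[:500,:570]=a[:500,:570]; c[:275,575:800]=b
cv2.imwrite("pics/crop0.png",cv2.convertScaleAbs(c,alpha=1.5))
for n,u,v,z in[("rackTL",197,163,.01),("rackBL",198,263,.01),("rackBR",319,256,.01),("jaw",418,223,.024)]: print(n,ray(f,u,v,z))
g=cv2.cvtColor(im,cv2.COLOR_BGR2GRAY)
print(g[205:243,404:432])
E
```

```text
rackTL [0.71770017 0.24891005 0.01      ]
rackBL [0.46928137 0.23488174 0.01      ]
rackBR [ 0.48977425 -0.0549581   0.01      ]
jaw [ 0.57112259 -0.29266993  0.024     ]
[[157 157 158 ... 163 162 166]
 [155 159 157 ... 161 163 161]
 [159 159 146 ... 159 161 160]
 ...
 [153 152 155 ... 149 154 156]
 [148 153 153 ... 156 154 151]
 [156 152 152 ... 159 157 152]]
```

View pics/crop0.png

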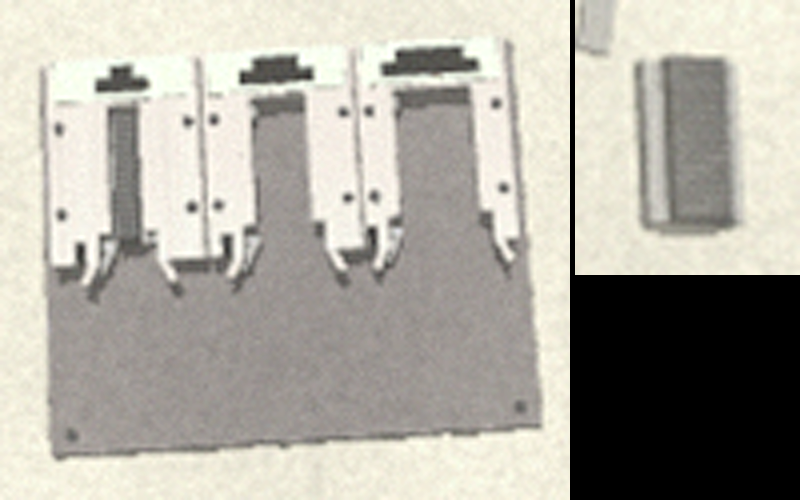

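The crop confirms it: the middle card's drawing spans 240-313 px at 4x, about 18 px or 44 mm, so the middle bay is bay_m. The jaw's rib runs roughly parallel to the bays, and its near end (bottom) is clear of the caliper. Next I'll measure edges at subpixel level.

```bash
cat > m.py <<'E'
from h import *
import pickle
from scipy.ndimage import map_coordinates
f=pickle.load(open("top0.pkl","rb")); g=cv2.cvtColor(f["image"],cv2.COLOR_BGR2GRAY).astype(float)
def samp(P): # Nx3
    uv=np.array([proj(f,p) for p in P]); return map_coordinates(g,[uv[:,1],uv[:,0]],order=1)
def prof(o,d,z,s,avg=None,w=0):
    # mean profile along d at offsets s, averaged over the perpendicular range avg
    n=np.array([-d[1],d[0]]); return np.mean([samp([[*(o+d*a+n*b),z] for a in s]) for b in avg],axis=0)
def edges(p,s,th=12):
    q=np.diff(p); return [(round(1000*(s[i]+s[i+1])/2,1),int(q[i-1]+q[i]+q[i+1])) for i in range(1,len(q)-1) if abs(q[i])>=abs(q[i-1]) and abs(q[i])>abs(q[i+1]) and abs(q[i-1]+q[i]+q[i+1])>th]
E
python3 - <<'E'
from m import *
# rack edges: outside->board threshold crossings, line fit
def cross(o,d,z,s):
    p=prof(o,d,z,s,[0]); q=np.abs(np.diff(p)); q=np.convolve(q,[1,1,1],'same'); i=q.argmax(); w=q[max(0,i-3):i+4]; ss=s[max(0,i-3):i+4][:len(w)]
    return o+d*(np.sum(w*ss)/w.sum()+.0005)
s=np.arange(-.015,.0151,.001)
c={"BL":(.4693,.2349),"BR":(.4898,-.0550),"TL":(.7177,.2489)}
BL,BR,TL=[np.array(v) for v in c.values()]; TR=BR+TL-BL
ex=(TL-BL)/np.linalg.norm(TL-BL); ey=(BL-BR)/np.linalg.norm(BL-BR)
for nm,A,B,d in(("near",BL,BR,ex),("left",BL,BL+.08*ex,ey),("right",BR,BR+.24*ex,ey)):
    P=np.array([cross(A+(B-A)*t,d,.01,s) for t in np.linspace(.08,.92,30)])
    l=cv2.fitLine(P.astype(np.float32)*1000,cv2.DIST_HUBER,0,.5,.01).ravel(); l=l*np.sign(l[0] if nm!="near" else -l[1])*[1,1,1,1] if 0 else l
    r=(P*1000-l[2:])@np.array([-l[1],l[0]]); print(nm,"dir deg",np.degrees(np.arctan2(l[1],l[0])),"pt",l[2:],"rms",r.std())
# jaw profiles
o=np.array([.571,-.293]); s=np.arange(-.06,.0601,.001)
for a in(-8,-6,-4,-2,0,2):
    d=np.array([np.cos(np.radians(a)),np.sin(np.radians(a))]); n=np.array([-d[1],d[0]])
    print(a,"across",edges(prof(o,n,.024,s[15:-15],np.arange(-.025,.026,.005)),s[15:-15]),"along",edges(prof(o,d,.024,s,np.arange(-.01,.011,.004)),s))
E
```

```text
near dir deg -85.71439 pt [476.2547   90.99128] rms 0.7815898411519833
left dir deg 3.3002024 pt [507.62048 240.2966 ] rms 0.430560862079267
right dir deg 5.8643107 pt [598.75696  -48.380238] rms 3.602591175816154
-8 across [(np.float64(-21.5), -21), (np.float64(14.5), 24), (np.float64(21.5), -16), (np.float64(26.5), 18), (np.float64(29.5), 18)] along [(np.float64(-45.5), -32), (np.float64(42.5), 46)]
-6 across [(np.float64(-21.5), -21), (np.float64(-17.5), -20), (np.float64(14.5), 30), (np.float64(22.5), -19), (np.float64(25.5), 23), (np.float64(28.5), 24)] along [(np.float64(-45.5), -34), (np.float64(-40.5), -13), (np.float64(42.5), 48)]
-4 across [(np.float64(-20.5), -22), (np.float64(-17.5), -23), (np.float64(13.5), 34), (np.float64(20.5), -18), (np.float64(23.5), -15), (np.float64(25.5), 29), (np.float64(28.5), 28)] along [(np.float64(-44.5), -36), (np.float64(-40.5), -15), (np.float64(42.5), 47)]
-2 across [(np.float64(-23.5), -16), (np.float64(-18.5), -27), (np.float64(13.5), 37), (np.float64(22.5), -29), (np.float64(26.5), 41)] along [(np.float64(-44.5), -36), (np.float64(-40.5), -19), (np.float64(42.5), 47)]
0 across [(np.float64(-23.5), -18), (np.float64(-18.5), -28), (np.float64(13.5), 36), (np.float64(22.5), -30), (np.float64(26.5), 45)] along [(np.float64(-44.5), -37), (np.float64(-40.5), -18), (np.float64(43.5), 42)]
2 across [(np.float64(-23.5), -17), (np.float64(-18.5), -28), (np.float64(13.5), 33), (np.float64(22.5), -26), (np.float64(26.5), 41)] along [(np.float64(-44.5), -38), (np.float64(-39.5), -15), (np.float64(42.5), 46)]
```

Run:
```python
from m import *
o=np.array([.5729,.0970])
for a in(3.7,4.0,4.3,4.6):
    d=np.array([np.cos(np.radians(a)),np.sin(np.radians(a))]); n=np.array([-d[1],d[0]])
    s=np.arange(-.16,.1601,.001)
    print(a,"lips z34",edges(prof(o,n,.034,s,-np.arange(.05,.1,.005)),s,25))
    s=np.arange(-.04,.0401,.001)
    print("  label",edges(prof(o+d*.127,n,.034,s,np.arange(-.004,.0041,.002)),s,25))
    print("  right edge z10",edges(prof(o,n,.01,np.arange(-.16,-.135,.0005),np.arange(.02,.09,.005)),np.arange(-.16,-.135,.0005),10),"left",edges(prof(o,n,.01,np.arange(.135,.16,.0005),np.arange(.02,.09,.005)),np.arange(.135,.16,.0005),10))
d=np.array([np.cos(np.radians(4.2)),np.sin(np.radians(4.2))]);n=np.array([-d[1],d[0]])
s=np.arange(-.03,.16,.001)
for b in(-.094,0,.094):
  for k in(-.03,.03):print("along",b,k,edges(prof(o+n*b,d,.034,s,np.arange(k-.003,k+.004,.002)),s,25))
```

```text
3.7 lips z34 [(np.float64(-144.5), -34), (np.float64(-140.5), 34), (np.float64(-118.5), -41), (np.float64(-69.5), 37), (np.float64(-48.5), -31), (np.float64(-44.5), 26), (np.float64(-16.5), -35), (np.float64(17.5), 48), (np.float64(45.5), -32), (np.float64(49.5), 30), (np.float64(85.5), -56), (np.float64(104.5), 41), (np.float64(140.5), -29), (np.float64(144.5), 26)]
  label [(np.float64(-20.5), -48), (np.float64(22.5), 69)]
  right edge z10 [(np.float64(-149.8), -16), (np.float64(-148.8), -16)] left [(np.float64(147.3), 18)]
4.0 lips z34 [(np.float64(-145.5), -35), (np.float64(-140.5), 35), (np.float64(-118.5), -41), (np.float64(-70.5), 37), (np.float64(-49.5), -31), (np.float64(-45.5), 25), (np.float64(-17.5), -34), (np.float64(16.5), 47), (np.float64(44.5), -36), (np.float64(48.5), 28), (np.float64(84.5), -56), (np.float64(103.5), 38), (np.float64(143.5), 27)]
  label [(np.float64(-21.5), -55), (np.float64(22.5), 80)]
  right edge z10 [(np.float64(-149.8), -16), (np.float64(-148.2), -16)] left [(np.float64(147.3), 18)]
4.3 lips z34 [(np.float64(-145.5), -35), (np.float64(-140.5), 
[... 769 characters left out ...]
at64(139.5), -27), (np.float64(142.5), 27)]
  label [(np.float64(-23.5), -62), (np.float64(20.5), 69)]
  right edge z10 [(np.float64(-148.8), -17), (np.float64(-147.8), -16)] left [(np.float64(147.8), 18)]
along -0.094 -0.03 [(np.float64(34.5), 41), (np.float64(121.5), -38), (np.float64(129.5), 38)]
along -0.094 0.03 [(np.float64(27.5), -31), (np.float64(34.5), 35), (np.float64(121.5), -31), (np.float64(129.5), 33)]
along 0 -0.03 [(np.float64(5.5), 27), (np.float64(17.5), 28)]
along 0 0.03 [(np.float64(4.5), 35), (np.float64(29.5), 28)]
along 0.094 -0.03 [(np.float64(8.5), -25), (np.float64(15.5), 52)]
along 0.094 0.03 [(np.float64(7.5), -26), (np.float64(28.5), 38), (np.float64(118.5), 26)]
```

Everything agrees with the known sizes:
- **Jaw:** about (0.572, -0.2975), yaw about 0.
- **bay_m mouth:** about (0.573, 0.0965), yaw 4.3°. Lip gap measured 34 mm.

I'll turn the tool first, then traverse.

Call:
move_arm --increments '[0,0,0,-0.0935,0.8,0,0,0,-0.0935,0.8,0,0,0,-0.0935,0.8,0,0,0,-0.0935,0.8,-10,-30,0,0,0.8,-10,-30,0,0,0.8,-10,-30,0,0,0.8,-10,-30,0,0,0.8]'

```text
time: 0.77
tool_pos: [0.2681, 0.4604, 0.2305]
tool_rot: [-0.0, -0.0, 1.0, -0.001]
contact_force: [0.1, 0.4, 0.0]
gripper_width: 0.801
grasp_force: 0.0
```

Call:
move_arm --increments '[-11,-30,0,0,0.8,-11,-30,0,0,0.8,-11,-30,0,0,0.8,-11,-30,0,0,0.8,-11,-30,0,0,0.8,-11,-30,0,0,0.8,-11,-30,0,0,0.8,-11,-30,0,0,0.8]'

```text
time: 1.43
tool_pos: [0.3562, 0.2204, 0.2309]
tool_rot: [-0.0, -0.0, 1.0, -0.0]
contact_force: [0.6, -0.0, -1.0]
gripper_width: 0.804
grasp_force: 0.0
```

Call:
move_arm --increments '[-11,-30,0,0,0.8,-11,-30,0,0,0.8,-11,-30,0,0,0.8,-11,-30,0,0,0.8,-11,-30,0,0,0.8,-11,-30,0,0,0.8,-11,-30,0,0,0.8,-11,-30,0,0,0.8]'

```text
time: 2.1
tool_pos: [0.4443, -0.0197, 0.2309]
tool_rot: [-0.0, 0.0, 1.0, 0.0]
contact_force: [0.5, -0.2, 0.0]
gripper_width: 0.8
grasp_force: 0.0
```

```bash
cat > to.py <<'E'
import sys
from h import *
def to(x,y,z,yaw): # yaw of -tool x (deg)
    s=manip.state(); q=np.array(s["tool_rot"]); M=Ro.from_quat(q[[1,2,3,0]]).as_matrix()
    h=np.degrees(np.arctan2(-M[1,0],-M[0,0])); d=M.T@(np.array([x,y,z])-s["tool_pos"])*1000
    print("t",round(s["time"],2),"pos",np.round(s["tool_pos"],4),"yaw",round(h,2),"tilt",np.round(M[:2,2],3),"| tool shift now",np.round(d,1),"spin",round(np.radians(h-yaw),4),"F",np.round(s["contact_force"],1),"w",round(s["gripper_width"],3),round(s["grasp_force"],1))
to(*map(float,sys.argv[1:5]))
E
python3 to.py .547 -.2975 .06 0
```

```text
t 2.1 pos [ 0.4443 -0.0197  0.2309] yaw -0.01 tilt [-0.  0.] | tool shift now [-102.8 -277.8  170.8] spin -0.0002 F [ 0.5 -0.2  0. ] w 0.8 0.0
```

Call:
move_arm --increments '[-13,-35,10,0,0.8,-13,-35,10,0,0.8,-13,-35,10,0,0.8,-13,-35,10,0,0.8,-13,-35,10,0,0.8,-13,-35,10,0,0.8,-13,-35,10,0,0.8,-12,-33,10,0,0.8]'

```text
time: 2.77
tool_pos: [0.5474, -0.298, 0.15]
tool_rot: [-0.0, 0.0, 1.0, 0.0]
contact_force: [0.9, 0.0, -0.1]
gripper_width: 0.801
grasp_force: 0.0
```

Call:
move_arm --increments '[0,0,20,0,0.8,0,0,20,0,0.8,0,0,20,0,0.8,0,0,15,0,0.8,0,0,10,0,0.8,0,0,5,0,0.8,0,0,0,0,0.8]'

```text
time: 3.35
tool_pos: [0.5466, -0.2955, 0.0598]
tool_rot: [-0.001, -0.0, 1.0, 0.001]
contact_force: [-1.1, -0.2, -0.2]
gripper_width: 0.799
grasp_force: 0.0
```

```bash
python3 to.py .547 -.2975 .001 0
python3 - <<'E'
from h import *
f=grab("top"); im=f["image"]
cv2.imwrite("pics/g1.png",cv2.convertScaleAbs(cv2.resize(im[160:300,340:480],None,fx=4,fy=4,interpolation=cv2.INTER_CUBIC),alpha=1.4))
E
```

```text
t 3.35 pos [ 0.5466 -0.2955  0.0598] yaw 0.02 tilt [-0.002  0.001] | tool shift now [-0.5 -2.1 58.8] spin 0.0003 F [-1.1 -0.2 -0.2] w 0.799 0.0
```

View pics/g1.png

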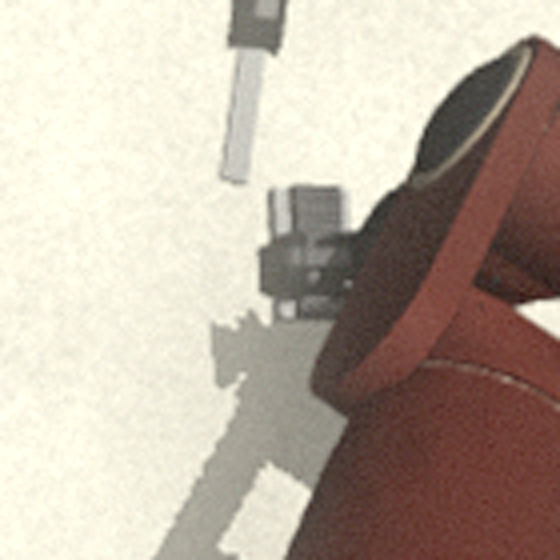

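The picture shows the fingers straddling the near half of the jaw, around (270-350, 265) in the crop. The caliper tip (235,180) is well clear. Descending.

Call:
move_arm --increments '[0,0,10,0,0.8,0,0,15,0,0.8,0,0,15,0,0.8,0,0,10,0,0.8,0,0,5,0,0.8,0,0,2,0,0.8,0,0,0,0,0.8,0,0,0,0,0.8]'

```text
time: 4.07
tool_pos: [0.5478, -0.2964, 0.0048]
tool_rot: [0.0, -0.0, 1.0, -0.0]
contact_force: [-0.1, -0.0, -0.6]
gripper_width: 0.795
grasp_force: 0.0
```

```bash
python3 to.py .547 -.2975 .001 0
```

```text
t 4.07 pos [ 0.5478 -0.2964  0.0048] yaw 0.01 tilt [ 0.001 -0.001] | tool shift now [ 0.8 -1.1  3.8] spin 0.0002 F [-0.1 -0.  -0.6] w 0.795 0.0
```

Call:
move_arm --increments '[0,-1,2,0,0.8,0,0,0,0,0.2,0,0,0,0,0.2,0,0,0,0,0.2,0,0,0,0,0.2,0,0,0,0,0.2,0,0,0,0,0.2,0,0,0,0,0.2]'

```text
time: 4.73
tool_pos: [0.5479, -0.2976, 0.0031]
tool_rot: [0.0, -0.0, 1.0, -0.0]
contact_force: [-0.8, -0.2, 5.9]
gripper_width: 0.512
grasp_force: 62.2
```

Call:
move_arm --increments '[0,0,0,0,0.2,0,0,0,0,0.2]'

```text
time: 4.9
tool_pos: [0.5478, -0.2976, 0.0031]
tool_rot: [0.0, -0.0, 1.0, -0.0]
contact_force: [-0.7, -0.7, 5.4]
gripper_width: 0.518
grasp_force: 62.2
```

```bash
python3 to.py .547 -.2975 .06 0
```

```text
t 4.9 pos [ 0.5478 -0.2976  0.0031] yaw 0.01 tilt [ 0.001 -0.001] | tool shift now [  0.8   0.  -56.9] spin 0.0003 F [-0.7 -0.7  5.4] w 0.518 62.2
```

Call:
move_arm --increments '[0,0,-5,0,0.2,0,0,-10,0,0.2,0,0,-15,0,0.2,0,0,-20,0,0.2,0,0,-20,0,0.2,0,0,-10,0,0.2,0,0,0,0,0.2,0,0,0,0,0.2]'

```text
time: 5.57
tool_pos: [0.5476, -0.2972, 0.083]
tool_rot: [0.0, -0.0, 1.0, -0.0]
contact_force: [-0.1, -0.1, -5.7]
gripper_width: 0.516
grasp_force: 62.0
```

Call:
move_arm --increments '[2,15,0,0,0.2,4,30,0,0,0.2,4,35,0,0,0.2,4,35,0,0,0.2,4,35,0,0,0.2,4,35,0,0,0.2,4,35,0,0,0.2,4,35,0,0,0.2]'

```text
time: 6.23
tool_pos: [0.515, -0.0396, 0.0802]
tool_rot: [-0.002, -0.0, 1.0, 0.001]
contact_force: [0.2, -0.7, -5.7]
gripper_width: 0.513
grasp_force: 62.3
```

Call:
move_arm --increments '[4,35,0,0,0.2,4,35,0,0,0.2,3,30,0,0,0.2,2,20,0,0,0.2,1,10,0,-0.025,0.2,0,0,0,-0.025,0.2,0,0,0,-0.025,0.2,0,0,0,0,0.2]'

```text
time: 6.9
tool_pos: [0.5028, 0.0872, 0.0816]
tool_rot: [-0.001, -0.038, 0.999, -0.0]
contact_force: [1.1, -0.2, -3.9]
gripper_width: 0.518
grasp_force: 62.3
```

```bash
python3 to.py .5042 .0913 .0131 4.3
python3 - <<'E'
from h import *
f=grab("scene"); im=f["image"]
u,v=map(int,proj(f,(.53,.1,.05)))
cv2.imwrite("pics/c1.png",cv2.convertScaleAbs(cv2.resize(im[v-70:v+70,u-90:u+90],None,fx=4,fy=4,interpolation=cv2.INTER_CUBIC),alpha=1.4))
f=grab("top"); cv2.imwrite("pics/c1t.png",f["image"])
E
```

```text
t 6.9 pos [0.5028 0.0872 0.0816] yaw 4.35 tilt [-0.001 -0.   ] | tool shift now [-1.8  4.  68.5] spin 0.0009 F [ 1.1 -0.2 -3.9] w 0.518 62.3
```

View pics/c1.png

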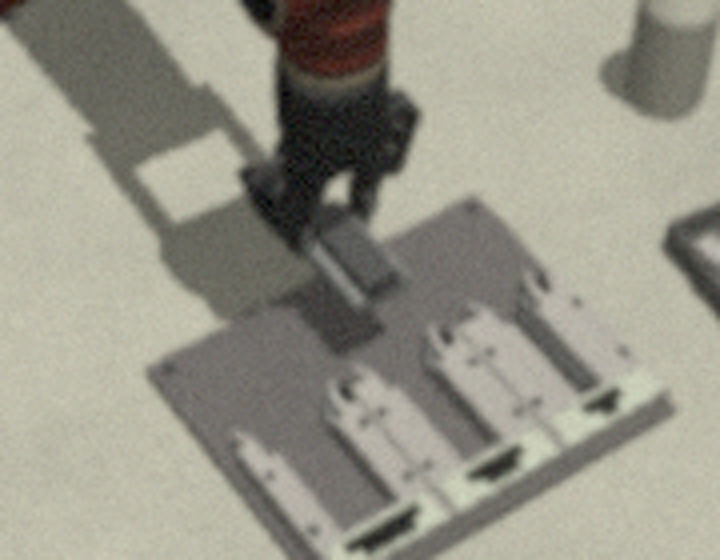

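The jaw is held level enough with the serrated side up, at (350,260) in the crop, in front of the middle bay. Lowering it to just above the ledge, then I'll check its offset from the lane in the top view.

Call:
move_arm --increments '[-2,4,15,0,0.2,0,0,15,0,0.2,0,0,15,0,0.2,0,0,10,0,0.2,0,0,5,0,0.2,0,0,4,0,0.2,0,0,0,0,0.2,0,0,0,0,0.2]'

```text
time: 7.67
tool_pos: [0.5055, 0.0919, 0.0188]
tool_rot: [0.0, -0.037, 0.999, -0.0]
contact_force: [-0.1, -0.7, -5.4]
gripper_width: 0.518
grasp_force: 62.3
```

```bash
python3 to.py .5042 .0913 .0131 4.3
python3 - <<'E'
from h import *
f=grab("top"); im=f["image"]
import pickle; pickle.dump(f,open("top1.pkl","wb"))
cv2.imwrite("pics/c2.png",cv2.convertScaleAbs(cv2.resize(im[155:275,190:325],None,fx=5,fy=5,interpolation=cv2.INTER_CUBIC),alpha=1.5))
E
```

```text
t 7.67 pos [0.5055 0.0919 0.0188] yaw 4.29 tilt [0.001 0.   ] | tool shift now [ 1.4 -0.5  5.7] spin -0.0002 F [-0.1 -0.7 -5.4] w 0.518 62.3
```

View pics/c2.png

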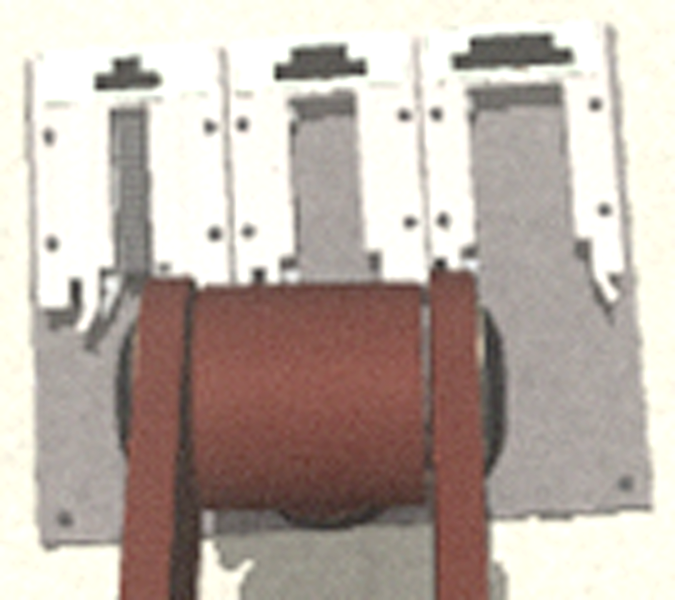

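The arm hides the jaw here, so I'll go by kinematics and force. Lowering to contact.

Call:
move_arm --increments '[0,-0.5,2,0,0.2,0,0,1,0,0.2,0,0,1,0,0.2,0,0,0,0,0.2,0,0,0,0,0.2]'

```text
time: 8.13
tool_pos: [0.505, 0.0915, 0.0143]
tool_rot: [-0.0, -0.038, 0.999, 0.0]
contact_force: [0.3, -0.2, -4.7]
gripper_width: 0.515
grasp_force: 62.3
```

Call:
move_arm --increments '[0,0,1,0,0.2,0,0,0,0,0.2,0,0,0,0,0.2]'

```text
time: 8.38
tool_pos: [0.5053, 0.0915, 0.0135]
tool_rot: [0.0, -0.038, 0.999, -0.0]
contact_force: [0.7, 0.1, -2.9]
gripper_width: 0.516
grasp_force: 62.5
```

```bash
python3 to.py .5042 .0913 .0131 4.3
```

```text
t 8.38 pos [0.5053 0.0915 0.0135] yaw 4.31 tilt [ 0.001 -0.   ] | tool shift now [ 1.1 -0.2  0.4] spin 0.0002 F [ 0.7  0.1 -2.9] w 0.516 62.5
```

Call:
move_arm --increments '[-4,0,0.3,0,0.2,-4,0,0,0,0.2,-4,0,0,0,0.2,-2,0,0,0,0.2,0,0,0,0,0.2]'

```text
time: 8.8
tool_pos: [0.5198, 0.0923, 0.0132]
tool_rot: [0.0, -0.038, 0.999, -0.0]
contact_force: [1.0, -2.0, -2.8]
gripper_width: 0.515
grasp_force: 62.6
```

Call:
move_arm --increments '[-4,0,0,0,0.2,-4,0,0,0,0.2,0,0,0,0,0.2]'

```text
time: 9.05
tool_pos: [0.5279, 0.0928, 0.0132]
tool_rot: [0.001, -0.037, 0.999, -0.0]
contact_force: [-0.1, -3.9, -2.4]
gripper_width: 0.515
grasp_force: 62.6
```

```bash
python3 to.py .573 .0965 .0131 4.3; python3 -c "
from h import *; print(manip.state()['ft_torque'])"
```

```text
t 9.05 pos [0.5279 0.0928 0.0132] yaw 4.29 tilt [ 0.001 -0.001] | tool shift now [-45.2   0.3   0.1] spin -0.0001 F [-0.1 -3.9 -2.4] w 0.515 62.6
[-0.53581362 -0.07024347 -0.16576862]
```

Call:
move_arm --increments '[-4,0,0,0,0.2,-4,0,0,0,0.2,0,0,0,0,0.2]'

```text
time: 9.3
tool_pos: [0.5355, 0.0934, 0.0132]
tool_rot: [0.0, -0.037, 0.999, -0.0]
contact_force: [-1.7, -3.5, -1.9]
gripper_width: 0.52
grasp_force: 62.6
```

Call:
move_arm --increments '[-4,0,0,0,0.2,-4,0,0,0,0.2,0,0,0,0,0.2]'

```text
time: 9.55
tool_pos: [0.5441, 0.0941, 0.0132]
tool_rot: [0.001, -0.037, 0.999, -0.0]
contact_force: [0.8, -2.9, -1.6]
gripper_width: 0.518
grasp_force: 62.8
```

```bash
python3 to.py .573 .0965 .0131 4.3
```

```text
t 9.55 pos [0.5441 0.0941 0.0132] yaw 4.29 tilt [ 0.002 -0.   ] | tool shift now [-29.    0.2   0.2] spin -0.0001 F [ 0.8 -2.9 -1.6] w 0.518 62.8
```

Call:
move_arm --increments '[-3,0,0,0,0.2,-3,0,0,0,0.2,0,0,0,0,0.2]'

```text
time: 9.8
tool_pos: [0.5497, 0.0947, 0.0132]
tool_rot: [0.001, -0.038, 0.999, -0.0]
contact_force: [-0.2, -4.5, -0.3]
gripper_width: 0.52
grasp_force: 62.9
```

Call:
move_arm --increments '[-3,0,0,0,0.2,-3,0,0,0,0.2,0,0,0,0,0.2,0,0,0,0,0.2]'

```text
time: 10.13
tool_pos: [0.5556, 0.0953, 0.0132]
tool_rot: [0.001, -0.038, 0.999, -0.0]
contact_force: [1.5, -4.1, -0.5]
gripper_width: 0.521
grasp_force: 62.8
```

Inserted about 47 mm, well under the lips, with low forces. Releasing, then going up, back and down again with shut fingers to push.

Call:
move_arm --increments '[0,0,0,0,0.65,0,0,0,0,0.75,0,0,0,0,0.75,0,0,0,0,0.75,0,0,-10,0,0.75,0,0,-15,0,0.75,0,0,-15,0,0.75,0,0,0,0,0.75]'

```text
time: 10.8
tool_pos: [0.5577, 0.0956, 0.0572]
tool_rot: [0.003, -0.038, 0.999, 0.0]
contact_force: [-0.1, 0.5, 1.3]
gripper_width: 0.756
grasp_force: 0.0
```

Call:
move_arm --increments '[15,0,0,0,0.4,25,0,0,0,0,15,0,0,0,0,0,0,0,0,0,0,0,0,0,0,0,0,0,0,0,0,0,0,0,0]'

```text
time: 11.38
tool_pos: [0.5012, 0.0912, 0.0534]
tool_rot: [0.001, -0.038, 0.999, 0.0]
contact_force: [0.9, 0.4, 0.0]
gripper_width: -0.001
grasp_force: 0.0
```

```bash
python3 to.py .573 .0955 .016 4.3;  python3 - <<'E'
from h import *
f=grab("scene"); im=f["image"]
u,v=map(int,proj(f,(.55,.1,.03)))
cv2.imwrite("pics/d1.png",cv2.convertScaleAbs(cv2.resize(im[v-50:v+60,u-70:u+70],None,fx=5,fy=5,interpolation=cv2.INTER_CUBIC),alpha=1.4))
E
```

```text
t 11.38 pos [0.5012 0.0912 0.0534] yaw 4.3 tilt [0.001 0.   ] | tool shift now [-71.9  -1.1  37.5] spin 0.0001 F [0.9 0.4 0. ] w -0.001 0.0
```

View pics/d1.png

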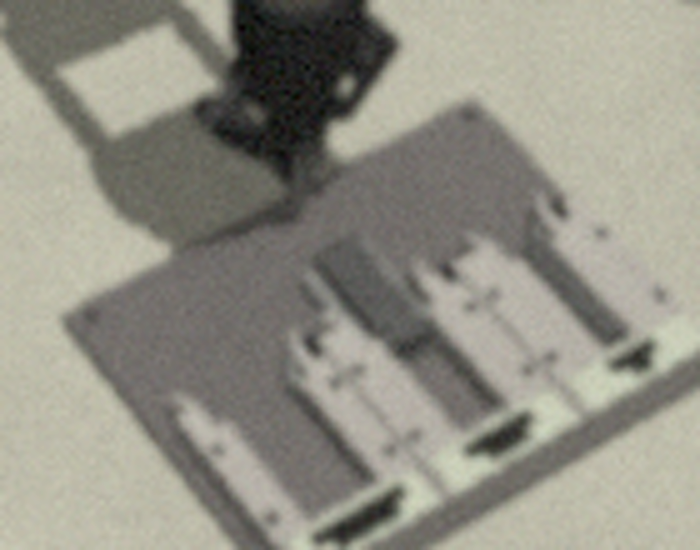

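The jaw sits straight in the middle bay, under the lips, with its rear about 33 mm out of the mouth. The shut fingers are behind it at about (310,180). Lowering, then pushing.

Call:
move_arm --increments '[0,-1,12,0,0,0,0,12,0,0,0,0,9,0,0,0,0,4,0,0,-5,0,0,0,0,-5,0,0,0,0,-5,0,0,0,0,0,0,0,0,0]'

```text
time: 12.1
tool_pos: [0.5171, 0.0913, 0.017]
tool_rot: [0.001, -0.038, 0.999, 0.0]
contact_force: [1.4, 0.7, 0.8]
gripper_width: 0.001
grasp_force: 0.0
```

Call:
move_arm --increments '[-4,0,0,0,0,-4,0,0,0,0,-4,0,0,0,0,-3,0,0,0,0,0,0,0,0,0]'

```text
time: 12.52
tool_pos: [0.5307, 0.0924, 0.0162]
tool_rot: [0.0, -0.038, 0.999, -0.0]
contact_force: [0.3, 0.6, 0.9]
gripper_width: 0.001
grasp_force: 0.0
```

Call:
move_arm --increments '[-3,0,0,0,0,-3,0,0,0,0,0,0,0,0,0]'

```text
time: 12.77
tool_pos: [0.5358, 0.0928, 0.0156]
tool_rot: [-0.001, -0.038, 0.999, -0.0]
contact_force: [-2.6, -1.0, -0.3]
gripper_width: 0.0
grasp_force: 0.8
```

```bash
python3 to.py .573 .0955 .015 4.3
```

```text
t 12.77 pos [0.5358 0.0928 0.0156] yaw 4.31 tilt [-0.001 -0.   ] | tool shift now [-37.3  -0.1   0.6] spin 0.0002 F [-2.6 -1.  -0.3] w 0.0 0.8
```

Contact at about 3 N. Pushing on.

Call:
move_arm --increments '[-3,0,0,0,0,-3,0,0,0,0,-3,0,0,0,0,-3,0,0,0,0]'

```text
time: 13.1
tool_pos: [0.5478, 0.0938, 0.0156]
tool_rot: [-0.0, -0.038, 0.999, 0.0]
contact_force: [-3.1, -1.3, -1.0]
gripper_width: 0.001
grasp_force: 1.4
```

Call:
move_arm --increments '[-3,0,0,0,0,-3,0,0,0,0,-3,0,0,0,0,-3,0,0,0,0]'

```text
time: 13.43
tool_pos: [0.5602, 0.0948, 0.0159]
tool_rot: [-0.0, -0.038, 0.999, 0.0]
contact_force: [-2.9, -1.0, -1.1]
gripper_width: -0.001
grasp_force: 1.4
```

```bash
python3 to.py .573 .0955 .015 4.3
```

```text
t 13.43 pos [0.5602 0.0948 0.0159] yaw 4.31 tilt [-0.  0.] | tool shift now [-12.9  -0.2   0.9] spin 0.0002 F [-2.9 -1.  -1.1] w -0.001 1.4
```

Call:
move_arm --increments '[-3,0,0,0,0,-3,0,0,0,0,-3,0,0,0,0,-3,0,0,0,0,0,0,0,0,0]'

```text
time: 13.85
tool_pos: [0.5729, 0.0956, 0.0163]
tool_rot: [0.001, -0.038, 0.999, 0.0]
contact_force: [-1.4, 0.4, -1.5]
gripper_width: 0.001
grasp_force: 0.8
```

Call:
move_arm --increments '[-2,0,0,0,0,-2,0,0,0,0,-2,0,0,0,0,0,0,0,0,0]'

```text
time: 14.18
tool_pos: [0.5786, 0.096, 0.0163]
tool_rot: [0.001, -0.038, 0.999, 0.0]
contact_force: [-2.1, 0.4, -0.1]
gripper_width: -0.001
grasp_force: 0.9
```

```bash
python3 to.py .573 .0955 .015 4.3
```

```text
t 14.18 pos [0.5786 0.096  0.0163] yaw 4.31 tilt [0.001 0.   ] | tool shift now [ 5.6 -0.1  1.3] spin 0.0001 F [-2.1  0.4 -0.1] w -0.001 0.9
```

Now single-millimetre steps until the spring is met.

Call:
move_arm --increments '[-2,0,0,0,0,-2,0,0,0,0,0,0,0,0,0]'

```text
time: 14.43
tool_pos: [0.5825, 0.0963, 0.0163]
tool_rot: [0.001, -0.038, 0.999, 0.0]
contact_force: [-2.5, -0.7, 0.6]
gripper_width: 0.002
grasp_force: 1.1
```

Call:
move_arm --increments '[-1,0,0,0,0,-1,0,0,0,0,0,0,0,0,0]'

```text
time: 14.68
tool_pos: [0.5842, 0.0965, 0.0161]
tool_rot: [0.0, -0.038, 0.999, -0.0]
contact_force: [-3.5, -0.3, 1.3]
gripper_width: -0.002
grasp_force: 1.5
```

Call:
move_arm --increments '[-1,0,0,0,0,-1,0,0,0,0,0,0,0,0,0]'

```text
time: 14.93
tool_pos: [0.5859, 0.0966, 0.016]
tool_rot: [-0.0, -0.038, 0.999, -0.0]
contact_force: [-3.5, -0.6, 1.4]
gripper_width: 0.001
grasp_force: 1.9
```

Call:
move_arm --increments '[-1,0,0,0,0,-1,0,0,0,0,0,0,0,0,0]'

```text
time: 15.18
tool_pos: [0.586, 0.0967, 0.0154]
tool_rot: [-0.003, -0.038, 0.999, -0.0]
contact_force: [-9.6, -0.6, 3.8]
gripper_width: -0.0
grasp_force: 4.6
```

Call:
move_arm --increments '[-1,0,0,0,0,-1,0,0,0,0,0,0,0,0,0]'

```text
time: 15.43
tool_pos: [0.5871, 0.0968, 0.0151]
tool_rot: [-0.004, -0.038, 0.999, -0.0]
contact_force: [-12.0, -1.1, 6.0]
gripper_width: 0.003
grasp_force: 5.7
```

Call:
move_arm --increments '[-1,0,0,0,0,-1,0,0,0,0,0,0,0,0,0]'

```text
time: 15.68
tool_pos: [0.5884, 0.0969, 0.0148]
tool_rot: [-0.005, -0.038, 0.999, -0.0]
contact_force: [-12.3, -1.1, 6.4]
gripper_width: 0.001
grasp_force: 6.6
```

Call:
move_arm --increments '[-1,0,0,0,0,0,0,0,0,0]'

```text
time: 15.85
tool_pos: [0.589, 0.097, 0.0147]
tool_rot: [-0.005, -0.038, 0.999, -0.0]
contact_force: [-14.5, -1.9, 6.4]
gripper_width: 0.002
grasp_force: 7.1
```

The spring was met at TCP x ≈ 0.586, as expected for jaw origin 61 mm. About 7-8 mm more to the click.

Call:
move_arm --increments '[-1,0,0,0,0,-1,0,0,0,0,0,0,0,0,0]'

```text
time: 16.1
tool_pos: [0.5905, 0.0971, 0.0146]
tool_rot: [-0.006, -0.038, 0.999, -0.0]
contact_force: [-15.8, -1.9, 8.7]
gripper_width: -0.001
grasp_force: 7.9
```

Call:
move_arm --increments '[-1,0,0,0,0,-1,0,0,0,0,0,0,0,0,0]'

```text
time: 16.35
tool_pos: [0.5921, 0.0972, 0.0143]
tool_rot: [-0.006, -0.038, 0.999, -0.0]
contact_force: [-16.1, -1.5, 8.1]
gripper_width: -0.001
grasp_force: 8.0
```

Call:
move_arm --increments '[-1,0,0,0,0,0,0,0,0,0]'

```text
time: 16.52
tool_pos: [0.5929, 0.0973, 0.0142]
tool_rot: [-0.006, -0.038, 0.999, -0.0]
contact_force: [-16.1, -2.3, 8.6]
gripper_width: -0.002
grasp_force: 8.3
```

```bash
python3 to.py .573 .0955 .015 4.3
python3 - <<'E'
from h import *
f=grab("scene"); im=f["image"]
u,v=map(int,proj(f,(.6,.1,.03)))
cv2.imwrite("pics/e1.png",cv2.convertScaleAbs(cv2.resize(im[v-40:v+40,u-55:u+55],None,fx=7,fy=7,interpolation=cv2.INTER_CUBIC),alpha=1.5))
E
```

```text
t 16.52 pos [0.5929 0.0973 0.0142] yaw 4.33 tilt [-0.013 -0.001] | tool shift now [20.  -0.3 -0.5] spin 0.0006 F [-16.1  -2.3   8.6] w -0.002 8.3
```

View pics/e1.png

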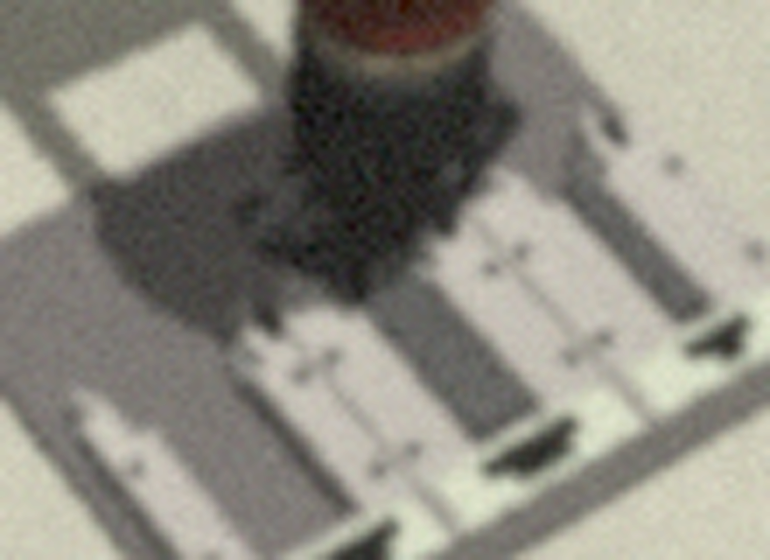

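The jaw now fills nearly the whole slot. Two more millimetres to make sure it clicks.

Call:
move_arm --increments '[-1,0,0,0,0,0,0,0,0,0]'

```text
time: 16.73
tool_pos: [0.5936, 0.0974, 0.0142]
tool_rot: [-0.007, -0.038, 0.999, -0.0]
contact_force: [-18.2, -1.6, 8.4]
gripper_width: -0.003
grasp_force: 8.8
```

Call:
move_arm --increments '[-1,0,0,0,0,0,0,0,0,0]'

```text
time: 16.9
tool_pos: [0.5943, 0.0975, 0.0141]
tool_rot: [-0.007, -0.038, 0.999, -0.0]
contact_force: [-18.1, -1.9, 8.4]
gripper_width: 0.002
grasp_force: 9.2
```

Call:
move_arm --increments '[-0.5,0,0,0,0,0,0,0,0,0,0,0,0,0,0]'

```text
time: 17.15
tool_pos: [0.5946, 0.0975, 0.0141]
tool_rot: [-0.007, -0.038, 0.999, -0.0]
contact_force: [-18.7, -2.2, 10.0]
gripper_width: 0.002
grasp_force: 9.6
```

About 8.6 mm past first spring contact, so the jaw should be near 69.5 mm. I'll back off gently and see whether the force drops, which means it's latched, or the spring follows.

Call:
move_arm --increments '[2,0,0,0,0,2,0,0,0,0,0,0,0,0,0]'

```text
time: 17.4
tool_pos: [0.5924, 0.0973, 0.0141]
tool_rot: [-0.005, -0.038, 0.999, -0.0]
contact_force: [-10.9, -1.1, 2.8]
gripper_width: 0.0
grasp_force: 5.8
```

Call:
move_arm --increments '[1,0,0,0,0,1,0,0,0,0,0,0,0,0,0]'

```text
time: 17.65
tool_pos: [0.5917, 0.0973, 0.0141]
tool_rot: [-0.003, -0.038, 0.999, 0.0]
contact_force: [-7.5, -0.3, -0.8]
gripper_width: -0.005
grasp_force: 3.4
```

Call:
move_arm --increments '[1,0,0,0,0,1,0,0,0,0,0,0,0,0,0]'

```text
time: 17.9
tool_pos: [0.5917, 0.0971, 0.0154]
tool_rot: [-0.001, -0.038, 0.999, 0.0]
contact_force: [-4.4, 0.5, -2.9]
gripper_width: 0.002
grasp_force: 2.0
```

The jaw stays put while the force falls below the spring's 12 N, which points to latched. Retreating to look.

Call:
move_arm --increments '[3,0,0,0,0,10,0,0,0,0,20,0,0,0,0,20,0,0,0,0,20,0,-10,0,0,0,0,-30,0,0,0,0,-35,0,0,0,0,-35,0,0]'

```text
time: 18.57
tool_pos: [0.5189, 0.0915, 0.1273]
tool_rot: [0.001, -0.038, 0.999, -0.0]
contact_force: [0.8, -0.1, 0.5]
gripper_width: 0.003
grasp_force: 0.0
```

Call:
move_arm --increments '[0,-20,-20,0,0,0,-35,0,0,0,0,-40,0,0,0,0,-40,0,0,0,0,-40,0,0,0,0,-40,0,0,0,0,-30,0,0,0,0,0,0,0,0]'

```text
time: 19.23
tool_pos: [0.5387, -0.158, 0.1475]
tool_rot: [0.002, -0.035, 0.999, -0.002]
contact_force: [-0.2, 0.1, -0.2]
gripper_width: -0.002
grasp_force: 0.0
```

```bash
python3 to.py .573 .0955 .015 4.3
python3 - <<'E'
from h import *
a=grab("top")["image"][155:275,190:325]; f=grab("scene"); u,v=map(int,proj(f,(.6,.1,.03))); b=f["image"][v-40:v+40,u-50:u+50]
a=cv2.resize(a[:75],None,fx=5.9,fy=5.9,interpolation=cv2.INTER_CUBIC)[:440,:]
a=cv2.resize(a,(400,222)) if 0 else a[:, 190:590]
b=cv2.resize(b,None,fx=4,fy=4,interpolation=cv2.INTER_CUBIC)
c=np.zeros((440,800,3),np.uint8); c[:a.shape[0],:400]=a; c[:320,400:]=b
cv2.imwrite("pics/f1.png",cv2.convertScaleAbs(c,alpha=1.4))
E
```

```text
t 19.23 pos [ 0.5387 -0.158   0.1475] yaw 3.99 tilt [ 0.004 -0.004] | tool shift now [-51.4 251.1 131.7] spin -0.0053 F [-0.2  0.1 -0.2] w -0.002 0.0
```

View pics/f1.png

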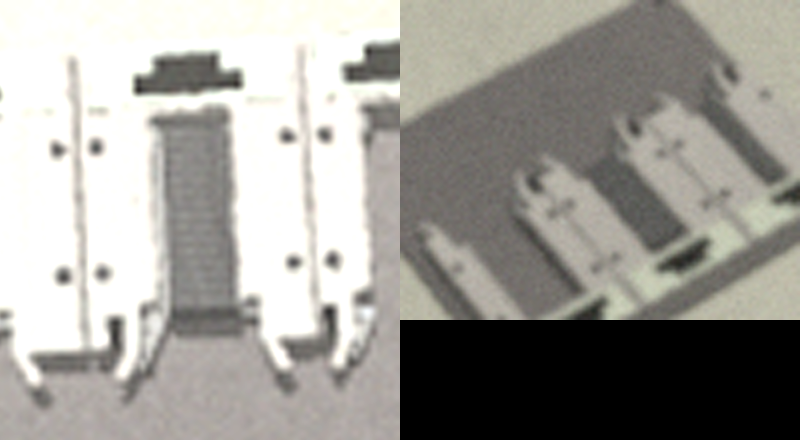

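The jaw sits square in the middle bay. The latch nose is out beside its outer end at (155,340), and the tab at (115,335) looks as it did in the first picture. I'll confirm that in numbers, and check that nothing else moved.

Run:
```python
from m import *
f0=f; f1=grab("top"); g1=cv2.cvtColor(f1["image"],cv2.COLOR_BGR2GRAY).astype(float)
d=np.abs(cv2.GaussianBlur(g1-g,(3,3),0))
def bx(p,r): u,v=map(int,np.round(proj(f,p))); return d[v-r:v+r+1,u-r:u+r+1]
print("latch area diff",np.round(d[203:216,236:246].max(),0)); print((d[205:222,234:262]>20).astype(int))
m=(d>25).astype(np.uint8); n,_,st,_=cv2.connectedComponentsWithStats(m)
print([tuple(int(x) for x in s) for s in st[1:] if s[4]>15])
import m as mm
mm.g=g1; a=np.radians(4.3); D=np.array([np.cos(a),np.sin(a)]); s=np.arange(-.02,.12,.001)
print(edges(prof(np.array([.573,.0965]),D,.034,s,np.arange(-.008,.009,.004)),s,10))
```

```text
latch area diff 33.0
[[1 1 1 1 1 1 1 1 1 1 1 1 1 1 1 1 1 0 0 0 0 0 0 0 0 0 0 0]
 [1 1 1 1 1 1 1 1 1 1 1 1 1 1 1 1 1 0 0 0 0 0 0 0 0 0 0 0]
 [1 1 1 1 1 1 1 1 1 1 1 1 1 1 1 1 1 0 1 1 1 1 1 1 1 1 1 1]
 [1 1 1 1 1 1 1 1 1 1 1 1 1 1 1 1 0 0 1 1 1 1 1 1 1 1 1 1]
 [1 1 1 1 1 1 1 0 0 1 1 1 1 1 1 1 0 1 1 1 1 1 1 1 1 1 1 1]
 [1 1 1 1 1 1 0 0 0 1 1 1 1 1 1 0 0 0 1 1 1 1 1 1 1 1 0 1]
 [1 1 1 1 1 1 1 0 0 1 1 1 1 1 1 0 0 0 0 0 0 0 0 0 0 0 0 0]
 [1 1 1 1 1 1 1 0 0 1 1 1 1 1 1 0 0 0 0 0 0 0 0 0 0 0 0 0]
 [1 1 1 1 1 1 1 0 0 1 1 1 1 1 1 0 1 1 0 0 0 0 0 0 0 0 0 0]
 [1 1 1 1 1 1 0 0 0 1 1 1 1 1 0 0 1 1 0 0 1 1 1 0 1 1 1 1]
 [0 0 0 0 0 0 0 0 0 1 1 1 1 0 0 0 1 1 1 1 1 1 1 1 1 1 1 1]
 [0 0 0 0 0 0 0 0 1 1 1 1 1 0 0 0 1 1 1 1 1 1 1 1 1 1 1 1]
 [0 0 0 0 0 0 0 0 1 1 1 1 0 0 0 0 1 1 1 1 0 1 1 1 1 0 1 1]
 [0 0 0 0 0 0 0 1 1 1 0 0 0 0 0 0 1 1 1 1 1 1 1 1 1 0 0 0]
 [1 0 0 0 0 1 1 1 1 1 0 0 0 0 0 1 1 1 1 1 1 1 1 1 1 1 1 1]
 [1 1 0 0 0 1 1 1 1 0 0 0 0 1 1 1 0 1 1 1 1 1 1 1 1 1 1 1]
 [1 1 1 0 0 1 1 1 0 0 0 0 1 1 1 1 1 0 0 0 1 1 1 1 1 1 1 0]]
[(0, 47, 560, 373, 156507), (476, 81, 84, 121, 6793), (298, 161, 174, 259, 24198), (91, 168, 19, 41, 214), (110, 169, 14, 41, 208), (128, 170, 10, 41, 204), (142, 171, 10, 41, 213), (252, 208, 10, 2, 18)]
[(np.float64(19.5), -26), (np.float64(31.5), 19), (np.float64(114.5), 50)]
```

Run:
```python
from m import *
g1=cv2.cvtColor(grab("top")["image"],cv2.COLOR_BGR2GRAY).astype(float)
for n,G in(("before",g),("now",g1)):
    for nm,(r0,r1,c0,c1) in{"bay_m":(206,215,237,247),"bay_l":(202,213,274,284)}.items():
        P=G[r0:r1,c0:c1]; w=np.clip((np.percentile(P,80)-P)/np.ptp(P)-.3,0,None); r,c=np.mgrid[r0:r1,c0:c1]; print(n,nm,"tab centroid",round((w*c).sum()/w.sum(),2),round((w*r).sum()/w.sum(),2))
print(g[205:218,234:262:1].astype(int)); print(g1[205:218,234:262].astype(int))
```

```text
before bay_m tab centroid 241.85 211.27
before bay_l tab centroid 277.95 208.87
now bay_m tab centroid 241.87 211.25
now bay_l tab centroid 278.01 208.85
[[164 138 110 147 162 159 163 162 165 160 162 164 159 151 133  85  93 106
   99 101  99 103 102  99  97 100 104 104]
 [166 144 119 145 160 160 163 160 163 165 164 149 118 103  92  88 103 100
  101 101 103 103 105  98  99  98  97 100]
 [162 142 117 144 164 165 162 164 164 165 163 140  75  59  61  81 106 102
  101 104  98 101  99 105  98  98  98  99]
 [165 144 115 148 163 158 130 115 119 142 164 137  73  73  75  87  95  99
  104 102 104 101 100 104  98 101 100  98]
 [165 139 114 139 167 152 104  51  63 125 169 144 106 124 131 122 107 100
  105 102 102 105 105 103 105 104 101 102]
 [164 144 104 132 164 149 102  44  65 128 169 143 113 127 144 129 100 101
  104 105 100 102  99 104 101 102  96 102]
 [161 145 117 135 167 162 121  45  63 129 168 147 103 119 137 106  81 100
  104 105 103 101 106 104 100  99 104 105]
 [162 154 126 133 165 170 140  42  60 130 170 146 117 137 122  82  80 103
  103 103  99 101  98 100 101 101 101  99]
 [165 151 
[... 1397 characters left out ...]
192 183 149 158 199 204 167  50  77 152 200 177 137 162 146  94 102 124
  110 113 109 106 108 105 109 110 111 109]
 [203 186 153 154 184 177 141  61  79 150 202 171 136 162 128  94 118 124
  125 126 125 122 125 123 124 122 124 121]
 [143 136 115 110 128 115 100  73  79 147 206 165 122 151  99  97 127 120
  124 123 124 123 122 121 125 121 121 123]
 [ 77  79  76  85  92  78  81  83 110 170 192 145 113 128  86 112 124 124
  123 121 120 123 122 125 125 122 123 125]
 [ 77  81  82  99 104  80  83  84 139 191 175 134 132  95  98 124 123 120
  125 121 123 126 125 122 120 124 119 125]
 [ 79  79  79  97 111  77  75 107 166 193 148 108 115  71 103 128 119 121
  125 125 122 122 125 119 122 125 121 118]]
```

The latch tab is back exactly at its original "out" position (241.85 px before, 241.87 px now) with the jaw behind it. Handing in.

```bash
python3 -c "
from plant import manip; print(manip.job_done())"
```

```text
the job is handed in; nothing more can be done
None
```

The jaw face is stowed in bay_m, the middle bay, serrated side up and held by the latch; the push peaked at about 20 N, and I handed the job in at about 19 s.

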